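# Level the spice riser and hold the spirit level down on it

### The job

The little wooden riser shelf on the counter leans down towards its levelling foot. Fold both flaps of the small carton right back to the outside, take the spirit level out and set it upright and lengthwise on the shelf beside the winged foot screw, then turn that foot until the bubble sits between the two black lines. Finish while holding: press the level down on the shelf firmly but not hard (about 10 N) with the bubble still centred, and keep pressing so that I can tighten the lock nut; leave the other kitchen things where they are.

Things in the scene. Friction and masses are not known exactly. Their poses are not given: they have to be found in the camera images.
- carton: Small brown cardboard carton standing fixed on the counter, open at the top between two flaps. Outside 124 mm (its x) x 210 mm (its y, the long way) x 60 mm high, walls and floor 4 mm. Origin: centre of its underside.
- flap_near (a joint): Flap on the carton's -x long side (nearer the robot), hinged on that wall's top edge along the carton's y. 0 = flat shut, 1.57 = upright, 3.14 = level outwards, 4.2 = hanging outside (stop). Starts 0.9 to 1.2, leaning inwards over the carton. 57 mm from hinge to free edge, 206 mm long, 3 mm thick; light, stays where it is pushed.
- flap_far (a joint): The same for the flap on the carton's +x long side.
- level: Aluminium spirit level, black end caps, 150 mm long (its x), 24 wide (y), 40 high (z), about 0.2 kg. Origin: centre of its underside. Starts upright (vial up) on the carton's floor, about along the carton's y. Middle 50 mm is notched: solid up to 26 mm, vial above it up to 38 mm.
- bubble (a joint): Bubble's place in the gently curved vial, as an angle on an arc of 100 mm radius: 0.01 is 1 mm. 0 = centred, grows towards the level's +x end, stops at +-0.155. Bubble about 10 mm long, the two black lines 15 mm apart, so it is between them within 0.025 of 0. It runs to the higher end, 0.0067 (0.67 mm) per mrad of slope along the level; settles in about a second.
- shelf_top (a point): Centre of the shelf board's upper face, about 70 mm above the counter. Wooden board 130 mm (x) by 300 mm (y, the long way) by 14 mm; z is its normal. The foot stands at y = -122 mm. The level lies along y, clear of the foot, for instance centred at y = +45 mm.
- foot_wing (a point): Middle of the foot screw's black wing grip: a bar 46 mm long (this point's x), 12 wide (y), 84 to 110 mm above the counter; this point is at 98 mm on the vertical screw axis. It only turns, against about 0.12 N m, stays where left. Clockwise from above raises the foot end: 12.5 mrad of slope per rad, bubble 0.084 (8.4 mm) per rad. Starts 0.65 to 1.45 rad short (foot end low).
- pot: Aluminium rice pot, radius 85 mm, 95 mm high, bystander. Origin: centre of its underside.
- colander: Steel colander, radius 105 mm (125 mm over its two handles), 85 mm high, bystander. Origin: centre of its underside.
- mortar: White ceramic mortar, radius 48 mm, 62 mm high, bystander. Origin: centre of its underside.
- pestle: White ceramic pestle 104 mm long, lying down, bystander. Origin: its thick end.
- canister: Red tin canister, radius 45 mm, 110 mm high, bystander. Origin: centre of its underside.
- spatula: Wooden spatula 260 mm long lying flat, bystander. Origin: about the middle of its length.
- jar: Glass jar with steel cap, radius 30 mm, 85 mm high, bystander. Origin: centre of its underside.
- level_top (a point): Point over the level's middle at the height of its flat top, 40 mm above its underside; axes as the level's. Press on the flat top, which lies 25 to 75 mm from the middle on either side of the vial notch.
- riser: The riser under the shelf board, fixed on the counter. Origin: on the counter under the board's middle, x and y as the board's. The board hinges along x at y = +140 mm, 55 mm up, and is raised or lowered at the other end by the foot screw, by at most about 5 mm.
Things that resemble listed ones, but are neither listed nor needed, are in the scene too. Leave any yellow look-alike of the level alone.

How it is judged:
On the way, in this order (a step that is already met when the one before it is completed fails the run):
1. both carton flaps are folded back to the outside (value of joint each of flap_near, flap_far above 1.8 rad), for 0.2 s.
2. the level stands upright and lengthwise on the shelf, let go (z of level in the frame of shelf_top between -0.004 and 0.004 m and x of level in the frame of shelf_top between -0.06 and 0.06 m and angle between the x axis of level and the y axis of shelf_top, either way round below 0.25 rad and contact force between the fingers and level below 0.1 N), for 0.3 s.
3. the shelf is brought level by turning its foot (angle between shelf_top's own z axis and vertical below 0.006 rad), for 0.3 s.
At the end, for the whole second after the job is handed in: Level upright on the shelf, lengthwise within 0.25 rad, bubble within 3 mm (0.03) of centre (shelf within 6 mrad), fingers pressing it with 3 to 45 N so that it bears on the shelf with 5.5 to 45 N (own weight about 2 N), both flaps past upright, through the last second (value of joint bubble between -0.03 and 0.03 rad and angle between shelf_top's own z axis and vertical below 0.006 rad and angle between level's own z axis and vertical below 0.05 rad and angle between the x axis of level and the y axis of shelf_top, either way round below 0.25 rad and z of level in the frame of shelf_top between -0.004 and 0.004 m and x of level in the frame of shelf_top between -0.06 and 0.06 m and y of level in the frame of shelf_top between -0.08 and 0.15 m and contact force between the fingers and level between 3 and 45 N and contact force between level and shelf between 5.5 and 45 N and value of joint each of flap_near, flap_far above 1.6 rad); the arm keeps its last pose, push and grip.
It fails at once if a bystander is knocked over or shoved away (distance of any of pot, colander, mortar, canister, spatula, jar, pestle from where it was at the start of the episode above 0.05 m).
It also fails if it takes over 70 s, if anything falls off the work surface, if the arm or the gripper's body presses on something with over 40 N, if the wrist force passes 120 N, or if a joint passes its speed limit or range.

### The arm

A 7-joint arm with a two-finger parallel gripper is mounted at the origin on the work surface. World frame = base frame: x ahead of the robot, y to its left, z up, the work surface at z = 0. Lengths are in m, angles in rad, forces in N, time in s.
With the tool pointing down it reaches from about 0.425 to 0.925 m from the base axis. Payload 6.8 kg.
Tool frame: the origin (TCP) lies at the very end of the fingers, on their centre line; the grasp point (between the pads) lies 19 mm behind it (bot.grasp_offset is the distance from the TCP to the grasp point, in m); z points along the fingers, y is the direction in which the jaws open and shut (so a half turn about z gives the same grasp; the last joint's range is limited). The gripper opens to 85 mm and grips with 20 to 120 N. Pads are 22 mm wide; open, the fingers measure 114 mm over their backs; the gripper's body (76 mm by 85 mm) begins 54 mm behind the grasp point. The pads swing forward as they close: fully open they stand 13 mm farther back than shut.
Start: joints at [-1.215, 0.477, 0.022, 1.555, -0.011, 1.109, -0.083], TCP at [0.302, 0.604, 0.231] pointing down, gripper open.
Joint ranges: [-2.96, 2.96], [-0.34, 2.1], [-1.41, 1.46], [0.24, 2.44], [-1.37, 4.51], [0.17, 1.92], [-2.96, 2.96]. Speed limits (rad/s): [2.39, 2.39, 3.14, 3.14, 3.14, 3.14, 3.14].

### API

Orientations are given as a unit quaternion [w, x, y, z].
In Python, from station import monitor, cams, bot, finder gives the robot as it stands.
- The arm moves only by the tool jog_arm, never from a script. Its argument "plan" is a list of rows, each an object of numbers: "x", "y", "z": the shift along the tool's x, y, z as a fraction of full scale; "wx", "wy", "wz": the turn, a rotation vector about the tool's x, y, z as a fraction of full scale. A call has 1 to 12 rows; each row is the pose to reach, as a shift and turn from the pose measured when the call began, along the tool's axes at that moment, turning the shorter way round; what a row does not reach only later rows make up. Full scale, the value 1, is 20 cm for a shift and 180 degrees for a turn. A row lasts 1/12 s, in which the tool goes at most 41.7 mm and 7.16 degrees, less where a joint would pass 70% of its speed; a pose out of reach is approached as far as the arm can. A call with a number of a shift or a turn outside -1 to 1 is refused whole. A call with a gripper value outside its range is refused whole. "hand" is the opening, from -1 (shut) to 1 (fully open), set as the call begins (left out, the last holds). The fingers move at their own pace and stop on an object; "grip_force" is the grip in N (left out, the last holds). Time passes only in rows, so rows that repeat a pose let the fingers close. It gives the time, the measured TCP pose, the force and the opening at its end, in the units of the state.
- monitor.get_obs(): the state, without advancing time (a new reading comes with each control period).
- cams.read_camera(name): name is "scene" or "side" or "wrist"; returns the picture (400x640x3 uint8, red, green, blue); there is no depth.
- cams.get_calibration(name): a dict with "fx", "fy", "cx", "cy" (pixels), "extrinsics" (4x4, takes a point from world to camera coordinates). Camera axes: x right, y down, z forward; pixel columns grow to the right and rows downward; lengths in m; the calibration is good to about 2 mm. A picture is of the moment at which its call begins: read the wrist's pose just before it. get_calibration takes no time and is no camera call; for the wrist camera it gives the pose at the moment of the call.
- bot.hand_in(): hands the job in, once; it reports no verdict.
Trained networks look in the newest picture that a camera, given by its name, has taken for a name from the list of things; names that differ only in an ending like _2 or _b are one class to them, and where a whole thing is asked for, a point or a joint stands for the part that bears it (a point fixed in the world has none). Each returns a list of dicts, best first, with "confidence" (0 to 1); they miss things now and then, are a little off and sometimes report something else, mostly with a low value. They report only what shows in the picture. A call takes as long as a camera call. They do not tell look-alikes from the thing itself.
- finder.find_in(camera, target): "bbox" ([left, top, width, height] in pixels, round what is visible of it).
- finder.place_of(camera, target): "location" ([column, row] in pixels: a listed point, or the origin of a listed thing).
The state is a dict: "t": time; "q": joint angles; "joint_vel": joint speeds; "joint_torque": joint torques, N m; "eef_pos": TCP position; "tool_rot": TCP orientation; "contact_force": force on the tool from outside, world axes, zero at the start; "torque": the same for the moment, N m; "gripper_width": opening from 0.0 (shut) to 1.0 (fully open).
Only numpy, scipy, OpenCV 4.12 (cv2) and the standard library are available. Lean on these libraries where they do the work, as an engineer would, in place of code of your own. Each camera call takes 0.05 s, during which the arm holds its last target. There are 200 camera calls.

## Working session

There is one attempt and no reset: what is moved stays moved. The work goes in short steps, Python scripts to look and compute and a tool call to move; the robot and the scene stay as the last step left them, time stands still between calls to the robot, and variables do not carry over. Pictures are saved under pics/ and viewed, about 8 in all and at most 12, crops included, and the job is handed in when it is done.

Besides the shell and the picture viewer there is one more tool, called after "Request:" as name([rows], argument=value, ...), one row to a line, values as JSON. jog_arm: Moves the arm, as the interface text tells. Shift numbers are shares of 20 cm and turn numbers shares of 180 degrees, none past 1 either way. Its arguments: {"type":"object","properties":{"plan":{"type":"array","items":{"type":"object","properties":{"x":{"type":"number","minimum":-1,"maximum":1},"y":{"type":"number","minimum":-1,"maximum":1},"z":{"type":"number","minimum":-1,"maximum":1},"wx":{"type":"number","minimum":-1,"maximum":1},"wy":{"type":"number","minimum":-1,"maximum":1},"wz":{"type":"number","minimum":-1,"maximum":1}}}},"hand":{"type":"number"},"grip_force":{"type":"number"}},"required":["plan"]}

```bash
ls; mkdir -p pics
cat > h.py <<'E'
import numpy as np, cv2
from station import monitor, cams, bot, finder
from scipy.spatial.transform import Rotation as R
def ray(c,px):
    k=cams.get_calibration(c);E=np.array(k["extrinsics"]);d=np.array([(px[0]-k["cx"])/k["fx"],(px[1]-k["cy"])/k["fy"],1.])
    return -E[:3,:3].T@E[:3,3], E[:3,:3].T@d
def atz(c,px,z):
    o,d=ray(c,px); return o+d*(z-o[2])/d[2]
def proj(c,p):
    k=cams.get_calibration(c);E=np.array(k["extrinsics"]);q=E[:3,:3]@np.array(p)+E[:3,3]
    return np.array([k["fx"]*q[0]/q[2]+k["cx"],k["fy"]*q[1]/q[2]+k["cy"]])
def snap(c,name,crop=None,s=1):
    im=cams.read_camera(c)
    if name:
        o=im[:,:,::-1]
        if crop: x,y,w,h=crop; o=o[y:y+h,x:x+w]
        cv2.imwrite(f"pics/{name}.png",cv2.resize(o,None,fx=s,fy=s,interpolation=cv2.INTER_CUBIC))
    return im
E
python3 - <<'E'
from h import *
np.set_printoptions(precision=4,suppress=True)
a=snap("scene",None);b=snap("side",None)
cv2.imwrite("pics/a.png",np.vstack([a,b])[:,:,::-1][:, :] if 0 else cv2.resize(np.vstack([a,b])[:,:,::-1],(480,600)))
cv2.imwrite("pics/scene.png",a[:,:,::-1]);cv2.imwrite("pics/side.png",b[:,:,::-1])
for c in ("scene","side"):
    o,d=ray(c,(320,200));print(c,o,d)
    for t in ("carton","level","level_top","shelf_top","foot_wing","riser","pot","canister","jar","flap_near","flap_far"):
        zz={"shelf_top":.07,"foot_wing":.098,"level":.004,"level_top":.044}.get(t,0)
        for r in finder.place_of(c,t)[:2]: print(c,t,np.round(r["confidence"],2),np.round(r["location"]),atz(c,r["location"],zz))
print(monitor.get_obs())
E
```

```text
pics
scene [ 1.3024 -0.6028  0.9583] [-0.5945  0.4319 -0.6787]
scene carton 0.65 [289. 232.] [ 0.5231 -0.1663  0.    ]
scene level 0.71 [205. 241.] [ 0.3921 -0.3986  0.004 ]
scene level_top 0.6 [206. 236.] [ 0.4161 -0.3962  0.044 ]
scene shelf_top 0.73 [388. 174.] [0.5654 0.2318 0.07  ]
scene foot_wing 0.47 [356. 177.] [0.5325 0.1113 0.098 ]
scene riser 0.82 [390. 194.] [0.5925 0.2266 0.    ]
scene pot 0.82 [221. 316.] [ 0.6635 -0.4803  0.    ]
scene canister 0.84 [326. 287.] [ 0.7676 -0.2001  0.    ]
scene jar 0.55 [444. 174.] [0.6404 0.4665 0.    ]
scene jar 0.29 [387. 192.] [0.5798 0.2245 0.    ]Traceback (most recent call last):
  File "<stdin>", line 10, in <module>
ValueError: it knows: canister, carton, colander, foot_wing, jar, level, level_top, mortar, pestle, pot, riser, shelf_top, spatula
```

Run:
```python
from h import *
np.set_printoptions(precision=4,suppress=True)
snap("side",None)
for c in ("side",):
    o,d=ray(c,(320,200));print(c,o,d)
    for t in ("carton","level","shelf_top","foot_wing","riser","mortar","colander","spatula","jar"):
        zz={"shelf_top":.07,"foot_wing":.098,"level":.004,"level_top":.044}.get(t,0)
        for r in finder.place_of(c,t)[:2]: print(c,t,np.round(r["confidence"],2),np.round(r["location"]),atz(c,r["location"],zz))
print(monitor.get_obs())
```

```text
side [0.1656 0.9137 1.0352] [ 0.2783 -0.6757 -0.6826]
side carton 0.82 [348. 195.] [ 0.5188 -0.1633  0.    ]
side level 0.66 [344. 196.] [ 0.5263 -0.1498  0.004 ]
side shelf_top 0.79 [268. 272.] [0.5771 0.2386 0.07  ]
side foot_wing 0.7 [300. 232.] [0.5476 0.1147 0.098 ]
side riser 0.91 [271. 288.] [0.5776 0.2327 0.    ]
side mortar 0.71 [265. 194.] [ 0.7491 -0.0703  0.    ]
side mortar 0.62 [347. 184.] [ 0.5399 -0.2082  0.    ]
side colander 0.72 [216. 246.] [0.7759 0.1633 0.    ]
side colander 0.61 [266. 270.] [0.6134 0.186  0.    ]
side spatula 0.37 [345. 184.] [ 0.5455 -0.2059  0.    ]
side jar 0.76 [196. 360.] [0.6417 0.4723 0.    ]
side jar 0.44 [218. 246.] [0.7716 0.1611 0.    ]
{'t': 1.05, 'q': array([-1.2151,  0.477 ,  0.0224,  1.5554, -0.0115,  1.1093, -0.0831]), 'joint_vel': array([ 0.0008,  0.0003,  0.0004,  0.0005, -0.0003,  0.0006, -0.0002]), 'joint_torque': array([  0.0006, -59.6334,   1.607 , -28.1531,   0.0125,   0.002 ,
         0.    ]), 'eef_pos': array([0.3019, 0.6037, 0.2313]), 'tool_rot': array([-0.    ,  0.2298,  0.9732, -0.    ]), 'contact_force': array([-0.4943, -0.0197,  0.6508]), 'torque': array([-0.019 ,  0.0394, -0.0251]), 'gripper_width': 0.9981503501985636}
```

View pics/scene.png

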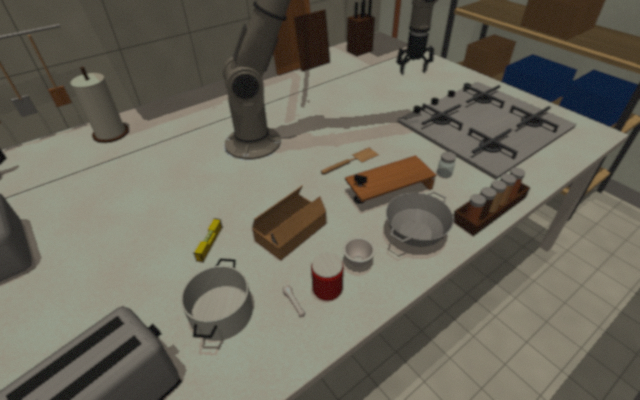

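View pics/side.png

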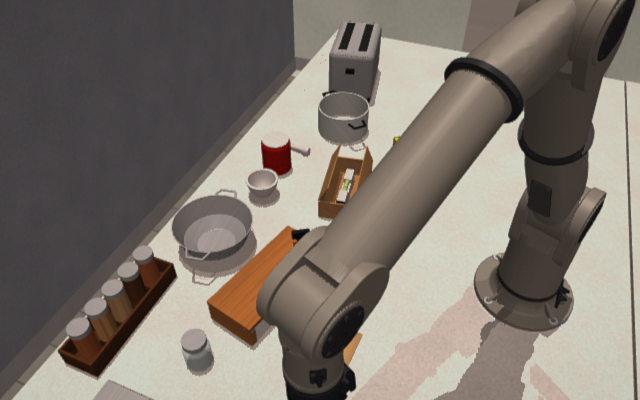

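```bash
cat >> h.py <<'E'
def go(p,yd=None,tilt=None):
    """row for TCP at p, tool pointing down, tool y at world angle yd (deg)"""
    s=monitor.get_obs();w,x,y,z=s["tool_rot"];R0=R.from_quat([x,y,z,w]);m=R0.as_matrix()
    if yd is None: yd=np.degrees(np.arctan2(m[1,1],m[0,1]))
    a=np.radians(yd);Y=np.array([np.cos(a),np.sin(a),0]);Z=np.array([0,0,-1.]);X=np.cross(Y,Z)
    rv=(R0.inv()*R.from_matrix(np.c_[X,Y,Z])).as_rotvec()/np.pi
    sh=R0.inv().apply(np.array(p)-s["eef_pos"])/.2
    print("shift",np.round(sh,3),"turn",np.round(rv,3),"from",np.round(s["eef_pos"],3),"yd",round(np.degrees(np.arctan2(m[1,1],m[0,1])),1))
E
python3 - <<'E'
from h import *
go((0.5,-0.08,0.40),-15)
o,d=ray("wrist",(320,200));print(o,d,cams.get_calibration("wrist")["fx"])
snap("side","s1",(180,100,220,250),2.3)
E
```

```text
shift [-2.415 -2.614 -0.844] turn [-0.    -0.     0.436] from [0.302 0.604 0.231] yd 63.4
[0.22951958 0.64036142 0.37376445] [ 0.2782113  -0.14845501 -0.94901861] 275.4299945966783
```

View pics/s1.png

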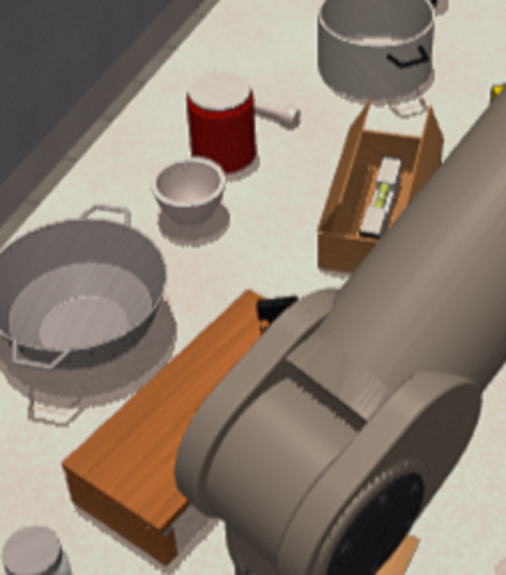

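Request:
jog_arm([
  {"x": -0.4,"y": -0.4,"z": -0.8,"wz": 0.07},
  {"x": -0.8,"y": -0.87,"z": -0.84,"wz": 0.145},
  {"x": -0.8,"y": -0.87,"z": -0.84,"wz": 0.145},
  {"x": -0.8,"y": -0.87,"z": -0.84,"wz": 0.145},
  {"x": -0.8,"y": -0.87,"z": -0.84,"wz": 0.145},
  {"x": -0.8,"y": -0.87,"z": -0.84,"wz": 0.145},
  {"x": -0.8,"y": -0.87,"z": -0.84,"wz": 0.145},
  {"x": -0.8,"y": -0.87,"z": -0.84,"wz": 0.145},
], hand=-1)

```text
invalid input at $.plan[0]: expected keys x, y, z, wx, wy, wz
```

Run:
```python
from h import *
go((0.5,-0.05,0.42),-15)
```

```text
shift [-2.348 -2.48  -0.944] turn [ 0.    -0.     0.436] from [0.302 0.604 0.231] yd 63.4
```

Request:
jog_arm([
  {"x": -0.4,"y": -0.4,"z": -0.8,"wx": 0,"wy": 0,"wz": 0.07},
  {"x": -0.8,"y": -0.85,"z": -0.9,"wx": 0,"wy": 0,"wz": 0.145},
  {"x": -0.8,"y": -0.85,"z": -0.9,"wx": 0,"wy": 0,"wz": 0.145},
  {"x": -0.8,"y": -0.85,"z": -0.9,"wx": 0,"wy": 0,"wz": 0.145},
  {"x": -0.8,"y": -0.85,"z": -0.9,"wx": 0,"wy": 0,"wz": 0.145},
  {"x": -0.8,"y": -0.85,"z": -0.9,"wx": 0,"wy": 0,"wz": 0.145},
  {"x": -0.8,"y": -0.85,"z": -0.9,"wx": 0,"wy": 0,"wz": 0.145},
], hand=-1)

```text
t: 1.68
eef_pos: [0.3679, 0.3824, 0.4096]
tool_rot: [-0.0, 0.444, 0.896, 0.0]
contact_force: [-0.1, 0.0, -0.1]
gripper_width: 0.005
```

Run:
```python
from h import *
go((0.5,-0.05,0.42),-15)
```

```text
shift [-2.12  -0.786 -0.053] turn [ 0.    -0.     0.291] from [0.368 0.382 0.41 ] yd 37.3
```

Request:
jog_arm([
  {"x": -0.95,"y": 0.0,"z": 0,"wx": 0,"wy": 0,"wz": 0.145},
  {"x": -0.95,"y": 0.0,"z": 0,"wx": 0,"wy": 0,"wz": 0.145},
  {"x": -0.95,"y": 0.0,"z": 0,"wx": 0,"wy": 0,"wz": 0.145},
  {"x": -0.95,"y": 0.0,"z": 0,"wx": 0,"wy": 0,"wz": 0.145},
  {"x": -0.95,"y": 0.0,"z": 0,"wx": 0,"wy": 0,"wz": 0.145},
  {"x": -0.95,"y": 0.0,"z": 0,"wx": 0,"wy": 0,"wz": 0.145},
  {"x": -0.95,"y": 0.0,"z": 0,"wx": 0,"wy": 0,"wz": 0.145},
])

```text
t: 2.27
eef_pos: [0.4839, 0.2298, 0.4097]
tool_rot: [-0.0, 0.636, 0.772, 0.0]
contact_force: [-1.3, 0.8, -0.0]
gripper_width: 0.002
```

Run:
```python
from h import *
np.set_printoptions(precision=4,suppress=True)
snap("wrist","w1")
for t,zz in (("shelf_top",.07),("foot_wing",.098),("riser",0)):
    for r in finder.place_of("wrist",t)[:2]: print(t,np.round(r["confidence"],2),np.round(r["location"]),atz("wrist",r["location"],zz))
print(cams.get_calibration("wrist"))
go((0.5,-0.08,0.42),-15)
```

```text
shelf_top 0.76 [370. 163.] [0.5652 0.2391 0.07  ]
foot_wing 0.61 [342. 228.] [0.54   0.1191 0.098 ]
riser 0.75 [366. 155.] [0.5683 0.2425 0.    ]
{'fx': 275.4299945966783, 'fy': 275.4299945966783, 'cx': 322.00871404644397, 'cy': 198.66315508289338, 'extrinsics': array([[ 0.9803,  0.1973, -0.002 , -0.517 ],
       [ 0.1881, -0.9316,  0.3111,  0.0315],
       [ 0.0595, -0.3054, -0.9504,  0.5921],
       [ 0.    ,  0.    ,  0.    ,  1.    ]])}
shift [-1.551 -0.222 -0.054] turn [-0.    -0.     0.147] from [0.482 0.233 0.409] yd 11.4
```

View pics/w1.png

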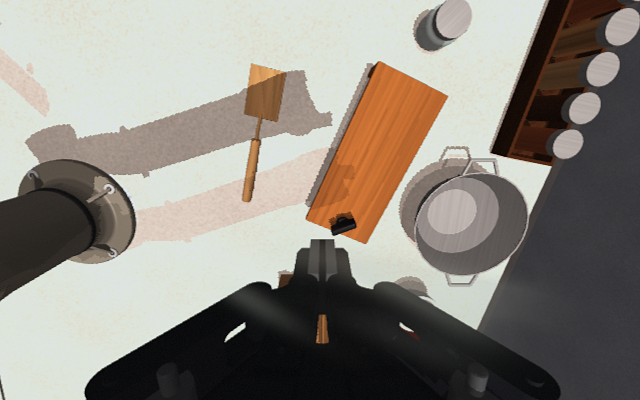

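```bash
cat >> h.py <<'E'
def board(c="wrist",im=None,z=.068):
    im=snap(c,None) if im is None else im
    h=cv2.cvtColor(im,cv2.COLOR_RGB2HSV);m=cv2.inRange(h,(5,120,110),(20,255,255))
    m=cv2.morphologyEx(m,cv2.MORPH_OPEN,np.ones((3,3)));m=cv2.morphologyEx(m,cv2.MORPH_CLOSE,np.ones((25,25)))
    C=max(cv2.findContours(m,0,2)[0],key=cv2.contourArea)[:,0]
    P=np.array([atz(c,p,z)[:2] for p in C],np.float32)
    (x,y),(w,l),a=cv2.minAreaRect(P*1000);return x,y,w,l,a,cv2.boxPoints(((x,y),(w,l),a))
E
python3 - <<'E'
from h import *
print(board()) 
for p in ((378,62),(447,97),(366,243),(306,217)): print(atz("wrist",p,.068))
E
```

```text
(569.6637573242188, 237.79281616210938, 297.7287292480469, 128.87969970703125, 76.77487182617188, array([[472.87607 , 107.61893 ],
       [598.3377  ,  78.134125],
       [666.4514  , 367.9667  ],
       [540.9898  , 397.4515  ]], dtype=float32))
[0.53828107 0.39822726 0.068     ]
[0.66326737 0.3700682  0.068     ]
[0.59817478 0.08421394 0.068     ]
[0.47362016 0.1147388  0.068     ]
```

Request:
jog_arm([
  {"x": -0.78,"y": -0.15,"z": 0,"wx": 0,"wy": 0,"wz": 0.145},
  {"x": -0.78,"y": -0.15,"z": 0,"wx": 0,"wy": 0,"wz": 0.145},
  {"x": -0.78,"y": -0.15,"z": 0,"wx": 0,"wy": 0,"wz": 0.145},
  {"x": -0.78,"y": -0.15,"z": 0,"wx": 0,"wy": 0,"wz": 0.145},
  {"x": -0.78,"y": -0.15,"z": 0,"wx": 0,"wy": 0,"wz": 0.145},
  {"x": -0.78,"y": -0.15,"z": 0,"wx": 0,"wy": 0,"wz": 0.145},
])

```text
t: 3.02
eef_pos: [0.4836, 0.0728, 0.4097]
tool_rot: [-0.001, 0.792, 0.61, 0.001]
contact_force: [1.0, 1.0, -0.7]
gripper_width: 0.001
```

Run:
```python
from h import *
go((0.45,-0.16,0.42),-15)
```

```text
shift [-1.168  0.135 -0.053] turn [ 0.    -0.001  0.001] from [0.484 0.073 0.41 ] yd -14.8
```

Request:
jog_arm([
  {"x": -0.97,"y": 0.1,"z": 0,"wx": 0,"wy": 0,"wz": 0},
  {"x": -0.97,"y": 0.1,"z": 0,"wx": 0,"wy": 0,"wz": 0},
  {"x": -0.97,"y": 0.1,"z": 0,"wx": 0,"wy": 0,"wz": 0},
  {"x": -0.97,"y": 0.1,"z": 0,"wx": 0,"wy": 0,"wz": 0},
  {"x": -0.97,"y": 0.1,"z": 0,"wx": 0,"wy": 0,"wz": 0},
  {"x": -0.97,"y": 0.1,"z": 0,"wx": 0,"wy": 0,"wz": 0},
  {"x": -0.97,"y": 0.1,"z": 0,"wx": 0,"wy": 0,"wz": 0},
])

```text
t: 3.6
eef_pos: [0.4536, -0.1194, 0.4096]
tool_rot: [-0.001, 0.792, 0.61, 0.001]
contact_force: [0.5, 1.2, -0.0]
gripper_width: -0.002
```

Request:
jog_arm([
  {"x": -0.6,"y": 0.1,"z": 0,"wx": 0,"wy": 0,"wz": 0},
  {"x": -0.6,"y": 0.1,"z": 0,"wx": 0,"wy": 0,"wz": 0},
  {"x": -0.6,"y": 0.1,"z": 0,"wx": 0,"wy": 0,"wz": 0},
  {"x": -0.6,"y": 0.1,"z": 0,"wx": 0,"wy": 0,"wz": 0},
  {"x": -0.6,"y": 0.1,"z": 0,"wx": 0,"wy": 0,"wz": 0},
])

```text
t: 4.02
eef_pos: [0.4431, -0.24, 0.4091]
tool_rot: [-0.001, 0.792, 0.61, 0.001]
contact_force: [0.0, 1.4, -0.2]
gripper_width: 0.003
```

Run:
```python
from h import *
snap("wrist",None);im=snap("wrist","w2",(120,40,400,250),2)
for t,zz in (("carton",.0),("level",.004),("level_top",.044),("foot_wing",.098)):
    for r in finder.place_of("wrist",t)[:2]: print(t,np.round(r["confidence"],2),np.round(r["location"]),atz("wrist",r["location"],zz))
go((0.5,-0.18,0.42),-15)
```

```text
carton 0.7 [349. 101.] [ 0.51501498 -0.15883904  0.        ]
level 0.84 [353.  97.] [ 0.52358071 -0.15473148  0.004     ]
level 0.82 [325. 224.] [ 0.40791582 -0.38935285  0.004     ]
level_top 0.94 [322. 229.] [ 0.40414183 -0.38210918  0.044     ]
level_top 0.89 [358.  98.] [ 0.5261685  -0.15860189  0.044     ]
shift [ 0.356  0.202 -0.053] turn [ 0.    -0.001  0.002] from [ 0.443 -0.239  0.409] yd -14.6
```

View pics/w2.png

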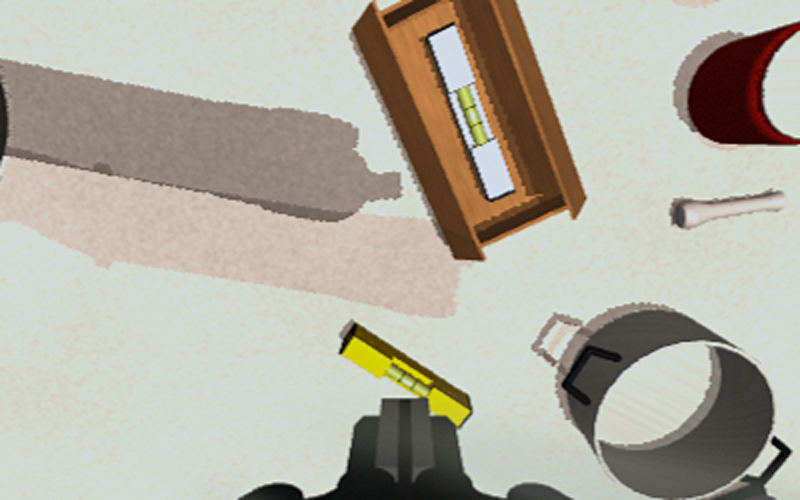

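Run:
```python
from h import *
np.set_printoptions(precision=4,suppress=True)
f=lambda u,v,z:atz("wrist",(u/2+120,v/2+40),z)[:2]
def line(n,a,b,z):
    A=f(*a,z);B=f(*b,z);d=A-B;print(n,A,B,"mid",(A+B)/2,"len",np.hypot(*d),"ang",np.degrees(np.arctan2(d[1],d[0])))
line("level",(439,33),(503,194),.044)
line("near outer z60",(355,35),(460,258),.06)
line("near inner z105",(378,5),(485,260),.108)
line("endwall top",(480,245),(562,207),.06)
line("far flap free edge z108",(498,0),(582,215),.108)
line("far flap z60",(515,0),(580,195),.06)
for c in ("wrist",):
  print(ray(c,(320,200)))
  # project a nominal carton
  for yaw in (-12,-16):
    r=R.from_euler("z",yaw,degrees=True)
    for n,p in dict(nh=(-.062,-.105,.06),fh=(.062,-.105,.06),nf=(-.031,-.103,.108),ff=(.031,-.103,.108)).items():
        print(yaw,n,(proj(c,r.apply(p)+[.519,-.163,0])-[120,40])*2)
```

```text
level [ 0.5106 -0.088 ] [ 0.5359 -0.23  ] mid [ 0.5232 -0.159 ] len 0.14422665568021387 ang 100.12894948242109
near outer z60 [ 0.4433 -0.0746] [ 0.4846 -0.2738] mid [ 0.4639 -0.1742] len 0.20343566594777054 ang 101.70238324876745
near inner z105 [ 0.4665 -0.0686] [ 0.5018 -0.2696] mid [ 0.4842 -0.1691] len 0.20406407101657234 ang 99.98096967640258
endwall top [ 0.5046 -0.2668] [ 0.5817 -0.2519] mid [ 0.5431 -0.2593] len 0.07845164731998526 ang -169.1105806808689
far flap free edge z108 [ 0.5501 -0.0872] [ 0.5844 -0.2533] mid [ 0.5673 -0.1703] len 0.16962130139501475 ang 101.65917177831592
far flap z60 [ 0.5726 -0.0826] [ 0.5986 -0.2456] mid [ 0.5856 -0.1641] len 0.16507040063485304 ang 99.06139341325841
(array([ 0.4623, -0.1608,  0.5518]), array([-0.0879, -0.3023, -0.9492]))
-12 nh [402.9131 249.0502]
-12 fh [540.6707 242.8365]
-12 nf [440.4633 256.2094]
-12 ff [516.4358 252.8017]
-16 nh [394.7175 244.3818]
-16 fh [532.2166 247.6866]
-16 nf [431.6832 253.6918]
-16 ff [507.4933 255.5069]
```

Run:
```python
from h import *
go((.523,-.163,.2),11);go((.523,-.163,.08),11)
```

```text
shift [0.464 0.291 1.047] turn [ 0.    -0.001 -0.142] from [ 0.443 -0.239  0.409] yd -14.6
shift [0.463 0.291 1.647] turn [ 0.    -0.001 -0.142] from [ 0.443 -0.239  0.409] yd -14.6
```

Request:
jog_arm([
  {"x": 0.4,"y": 0.25,"z": 0.3,"wx": 0,"wy": 0,"wz": -0.1},
  {"x": 0.46,"y": 0.29,"z": 0.6,"wx": 0,"wy": 0,"wz": -0.142},
  {"x": 0.46,"y": 0.29,"z": 1,"wx": 0,"wy": 0,"wz": -0.142},
  {"x": 0.46,"y": 0.29,"z": 1,"wx": 0,"wy": 0,"wz": -0.142},
  {"x": 0.46,"y": 0.29,"z": 1,"wx": 0,"wy": 0,"wz": -0.142},
  {"x": 0.46,"y": 0.29,"z": 1,"wx": 0,"wy": 0,"wz": -0.142},
  {"x": 0.46,"y": 0.29,"z": 1,"wx": 0,"wy": 0,"wz": -0.142},
])

```text
t: 4.9
eef_pos: [0.5207, -0.1595, 0.204]
tool_rot: [-0.005, 0.634, 0.773, -0.001]
contact_force: [-0.7, 1.2, -0.2]
gripper_width: 0.0
```

Run:
```python
from h import *
go((.523,-.163,.08),11)
C=np.array([.523,-.163,.08]);e=np.array([.982,.191,0])
go(C-.08*e,11);go(C+.08*e,11)
```

```text
shift [-0.023  0.012  0.62 ] turn [-0.002 -0.002  0.001] from [ 0.521 -0.159  0.204] yd 11.2
shift [-0.021 -0.388  0.623] turn [-0.002 -0.002  0.001] from [ 0.521 -0.159  0.204] yd 11.2
shift [-0.025  0.413  0.617] turn [-0.002 -0.002  0.001] from [ 0.521 -0.159  0.204] yd 11.2
```

Request:
jog_arm([
  {"x": 0,"y": 0.01,"z": 0.2,"wx": 0,"wy": 0,"wz": 0},
  {"x": 0,"y": 0.01,"z": 0.4,"wx": 0,"wy": 0,"wz": 0},
  {"x": 0,"y": 0.01,"z": 0.62,"wx": 0,"wy": 0,"wz": 0},
  {"x": 0,"y": 0.01,"z": 0.62,"wx": 0,"wy": 0,"wz": 0},
  {"x": 0,"y": -0.1,"z": 0.62,"wx": 0,"wy": 0,"wz": 0},
  {"x": 0,"y": -0.2,"z": 0.62,"wx": 0,"wy": 0,"wz": 0},
  {"x": 0,"y": -0.3,"z": 0.62,"wx": 0,"wy": 0,"wz": 0},
  {"x": 0,"y": -0.39,"z": 0.62,"wx": 0,"wy": 0,"wz": 0},
  {"x": 0,"y": -0.42,"z": 0.62,"wx": 0,"wy": 0,"wz": 0},
  {"x": 0,"y": -0.42,"z": 0.62,"wx": 0,"wy": 0,"wz": 0},
])

```text
t: 5.73
eef_pos: [0.4375, -0.176, 0.0828]
tool_rot: [-0.004, 0.635, 0.772, 0.0]
contact_force: [0.2, -0.5, -0.9]
gripper_width: -0.002
```

Request:
jog_arm([
  {"x": 0,"y": 0.2,"z": 0,"wx": 0,"wy": 0,"wz": 0},
  {"x": 0,"y": 0.4,"z": 0,"wx": 0,"wy": 0,"wz": 0},
  {"x": 0,"y": 0.5,"z": 0,"wx": 0,"wy": 0,"wz": 0},
  {"x": 0,"y": 0.6,"z": 0,"wx": 0,"wy": 0,"wz": 0},
  {"x": 0,"y": 0.7,"z": 0,"wx": 0,"wy": 0,"wz": 0},
  {"x": 0,"y": 0.8,"z": 0,"wx": 0,"wy": 0,"wz": 0},
  {"x": 0,"y": 0.85,"z": 0,"wx": 0,"wy": 0,"wz": 0},
  {"x": 0,"y": 0.85,"z": 0,"wx": 0,"wy": 0,"wz": 0},
  {"x": 0,"y": 0.85,"z": 0,"wx": 0,"wy": 0,"wz": 0},
])

```text
t: 6.48
eef_pos: [0.6047, -0.1429, 0.0824]
tool_rot: [-0.004, 0.635, 0.773, 0.0]
contact_force: [-0.3, -1.0, -0.1]
gripper_width: 0.0
```

Request:
jog_arm([
  {"x": 0,"y": -0.2,"z": 0,"wx": 0,"wy": 0,"wz": 0},
  {"x": -0.1,"y": -0.4,"z": -0.3,"wx": 0,"wy": 0,"wz": 0},
  {"x": -0.3,"y": -0.4,"z": -0.6,"wx": 0,"wy": 0,"wz": 0},
  {"x": -0.4,"y": -0.4,"z": -0.7,"wx": 0,"wy": 0,"wz": 0},
  {"x": -0.4,"y": -0.4,"z": -0.7,"wx": 0,"wy": 0,"wz": 0},
], hand=0)

```text
t: 6.9
eef_pos: [0.5403, -0.2368, 0.2215]
tool_rot: [-0.004, 0.635, 0.772, 0.0]
contact_force: [1.6, -0.4, -0.3]
gripper_width: 0.501
```

Run:
```python
from h import *
snap("wrist",None);im=snap("wrist","w3",(120,0,400,300),2)
for t,zz in (("level",.004),("level_top",.044)):
    for r in finder.place_of("wrist",t)[:2]: print(t,np.round(r["confidence"],2),np.round(r["location"]),atz("wrist",r["location"],zz))
go((.523,-.163,.08),11)
```

```text
level 0.63 [214. 244.] [ 0.40713892 -0.37385818  0.004     ]
level 0.62 [320.  99.] [ 0.52130027 -0.14909485  0.004     ]
level_top 0.76 [318. 102.] [ 0.51879262 -0.15143128  0.044     ]
level_top 0.72 [202. 258.] [ 0.40592775 -0.37016971  0.044     ]
shift [ 0.376 -0.019  0.705] turn [-0.001 -0.002  0.   ] from [ 0.542 -0.237  0.221] yd 11.1
```

View pics/w3.png

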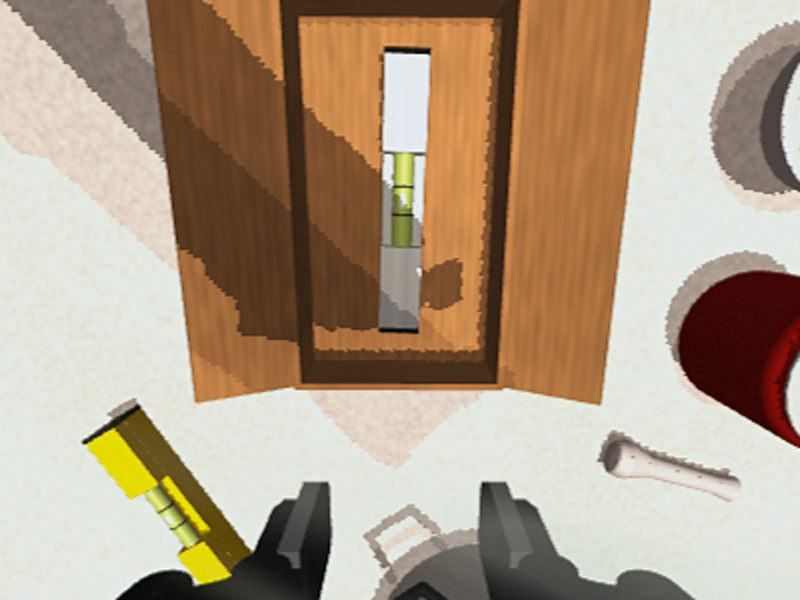

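Run:
```python
from h import *
f=lambda u,v,z:atz("wrist",(u/2+120,v/2),z)[:2]
A=f(407,49,.044);B=f(398,331,.044);d=A-B;print(A,B,(A+B)/2,np.hypot(*d),np.degrees(np.arctan2(d[1],d[0])));print(f(402,200,.04))
m=(A+B)/2; yd=np.degrees(np.arctan2(d[1],d[0]))-90
go((m[0],m[1],.09),yd); go((m[0],m[1],.009),yd)
```

```text
[ 0.5104414 -0.0771821] [ 0.53312202 -0.21985923] [ 0.52178171 -0.14852066] 0.14446859535956433 99.03242710480404
[ 0.52159917 -0.14822951]
shift [ 0.449 -0.012  0.655] turn [-0.001 -0.002  0.011] from [ 0.542 -0.237  0.221] yd 11.1
shift [ 0.446 -0.01   1.06 ] turn [-0.001 -0.002  0.011] from [ 0.542 -0.237  0.221] yd 11.1
```

Request:
jog_arm([
  {"x": 0.2,"y": -0.01,"z": 0.1,"wx": 0,"wy": 0,"wz": 0.011},
  {"x": 0.4,"y": -0.01,"z": 0.3,"wx": 0,"wy": 0,"wz": 0.011},
  {"x": 0.447,"y": -0.01,"z": 0.45,"wx": 0,"wy": -0.002,"wz": 0.011},
  {"x": 0.447,"y": -0.01,"z": 0.6,"wx": 0,"wy": -0.002,"wz": 0.011},
  {"x": 0.447,"y": -0.01,"z": 0.7,"wx": 0,"wy": -0.002,"wz": 0.011},
  {"x": 0.447,"y": -0.01,"z": 0.8,"wx": 0,"wy": -0.002,"wz": 0.011},
  {"x": 0.447,"y": -0.01,"z": 0.9,"wx": 0,"wy": -0.002,"wz": 0.011},
  {"x": 0.447,"y": -0.01,"z": 0.95,"wx": 0,"wy": -0.002,"wz": 0.011},
  {"x": 0.447,"y": -0.01,"z": 0.99,"wx": 0,"wy": -0.002,"wz": 0.011},
  {"x": 0.447,"y": -0.01,"z": 0.99,"wx": 0,"wy": -0.002,"wz": 0.011},
], hand=0.2)

```text
t: 7.93
eef_pos: [0.5203, -0.1476, 0.0214]
tool_rot: [-0.002, 0.649, 0.761, -0.002]
contact_force: [-0.1, 0.6, 1.0]
gripper_width: 0.601
```

Run:
```python
from h import *
go((.5217,-.1485,.009),9)
```

```text
shift [-0.006  0.007  0.062] turn [-0.002 -0.     0.001] from [ 0.52  -0.148  0.021] yd 9.1
```

Request:
jog_arm([
  {"x": 0,"y": 0.005,"z": 0.03,"wx": 0,"wy": 0,"wz": 0},
  {"x": 0,"y": 0.005,"z": 0.06,"wx": 0,"wy": 0,"wz": 0},
  {"x": 0,"y": 0.005,"z": 0.06,"wx": 0,"wy": 0,"wz": 0},
])

```text
t: 8.18
eef_pos: [0.521, -0.1471, 0.0089]
tool_rot: [-0.002, 0.649, 0.761, -0.002]
contact_force: [-1.0, -0.6, -0.5]
gripper_width: 0.604
```

Request:
jog_arm([
  {"x": 0,"y": 0,"z": 0,"wx": 0,"wy": 0,"wz": 0},
  {"x": 0,"y": 0,"z": 0,"wx": 0,"wy": 0,"wz": 0},
  {"x": 0,"y": 0,"z": 0,"wx": 0,"wy": 0,"wz": 0},
  {"x": 0,"y": 0,"z": 0,"wx": 0,"wy": 0,"wz": 0},
  {"x": 0,"y": 0,"z": 0,"wx": 0,"wy": 0,"wz": 0},
  {"x": 0,"y": 0,"z": 0,"wx": 0,"wy": 0,"wz": 0},
], hand=-1, grip_force=50)

```text
t: 8.68
eef_pos: [0.5216, -0.1472, 0.0096]
tool_rot: [-0.002, 0.649, 0.761, -0.002]
contact_force: [-0.2, 1.5, 6.3]
gripper_width: 0.268
```

Request:
jog_arm([
  {"x": 0,"y": 0,"z": -0.1,"wx": 0,"wy": 0,"wz": 0},
  {"x": 0,"y": 0,"z": -0.25,"wx": 0,"wy": 0,"wz": 0},
  {"x": 0,"y": 0,"z": -0.45,"wx": 0,"wy": 0,"wz": 0},
  {"x": 0,"y": 0,"z": -0.65,"wx": 0,"wy": 0,"wz": 0},
  {"x": 0,"y": 0,"z": -0.85,"wx": 0,"wy": 0,"wz": 0},
  {"x": 0,"y": 0,"z": -0.95,"wx": 0,"wy": 0,"wz": 0},
  {"x": 0,"y": 0,"z": -0.95,"wx": 0,"wy": 0,"wz": 0},
])

```text
t: 9.27
eef_pos: [0.525, -0.1482, 0.2041]
tool_rot: [0.001, 0.649, 0.761, 0.001]
contact_force: [0.2, -1.1, -2.6]
gripper_width: 0.273
```

Run:
```python
from h import *
c=np.array([.5697,.2378]);yv=np.array([.228,.9737])
p=c+.045*yv; print(p)
go((*p,.25),-13.2);go((*p,.1),-13.2)
```

```text
[0.57996   0.2816165]
shift [ 2.078  0.611 -0.229] turn [0.001 0.    0.124] from [ 0.525 -0.148  0.204] yd 9.1
shift [2.079 0.609 0.521] turn [0.001 0.    0.124] from [ 0.525 -0.148  0.204] yd 9.1
```

Request:
jog_arm([
  {"x": 0.2,"y": 0.05,"z": -0.2,"wx": 0,"wy": 0,"wz": 0.03},
  {"x": 0.4,"y": 0.15,"z": -0.23,"wx": 0,"wy": 0,"wz": 0.06},
  {"x": 0.6,"y": 0.25,"z": -0.23,"wx": 0,"wy": 0,"wz": 0.09},
  {"x": 0.8,"y": 0.3,"z": -0.23,"wx": 0,"wy": 0,"wz": 0.124},
  {"x": 1.0,"y": 0.35,"z": -0.23,"wx": 0,"wy": 0,"wz": 0.124},
  {"x": 1.0,"y": 0.35,"z": -0.23,"wx": 0,"wy": 0,"wz": 0.124},
])

```text
t: 9.77
eef_pos: [0.5618, 0.0675, 0.2484]
tool_rot: [-0.0, 0.782, 0.624, 0.001]
contact_force: [-0.0, 1.5, -2.6]
gripper_width: 0.271
```

Run:
```python
from h import *
go((.580,.2816,.25),-13.2)
```

```text
shift [ 1.064 -0.15  -0.007] turn [ 0.    -0.     0.002] from [0.562 0.067 0.248] yd -12.9
```

Request:
jog_arm([
  {"x": 0.25,"y": 0,"z": 0,"wx": 0,"wy": 0,"wz": 0},
  {"x": 0.5,"y": -0.1,"z": 0,"wx": 0,"wy": 0,"wz": 0},
  {"x": 0.75,"y": -0.15,"z": 0,"wx": 0,"wy": 0,"wz": 0},
  {"x": 1.0,"y": -0.15,"z": 0.2,"wx": 0,"wy": 0,"wz": 0},
  {"x": 1.0,"y": -0.15,"z": 0.4,"wx": 0,"wy": 0,"wz": 0},
  {"x": 1.0,"y": -0.15,"z": 0.55,"wx": 0,"wy": 0,"wz": 0},
  {"x": 1.0,"y": -0.15,"z": 0.65,"wx": 0,"wy": 0,"wz": 0},
  {"x": 1.0,"y": -0.15,"z": 0.65,"wx": 0,"wy": 0,"wz": 0},
  {"x": 1.0,"y": -0.15,"z": 0.65,"wx": 0,"wy": 0,"wz": 0},
])

```text
t: 10.52
eef_pos: [0.5747, 0.2684, 0.1155]
tool_rot: [-0.001, 0.782, 0.624, -0.003]
contact_force: [0.3, -0.2, -1.5]
gripper_width: 0.269
```

Run:
```python
from h import *
snap("wrist",None)
for t,zz in (("shelf_top",.068),("foot_wing",.098)):
    for r in finder.place_of("wrist",t)[:2]: print(t,np.round(r["confidence"],2),np.round(r["location"]),atz("wrist",r["location"],zz))
snap("side","w4",(160,180,240,150),3)
go((.579,.277,.076),-13.2)
print(monitor.get_obs()["t"])
```

```text
shift [ 0.041 -0.01   0.226] turn [ 0.001 -0.001  0.001] from [0.579 0.268 0.121] yd -13.0
10.7167
```

View pics/w4.png

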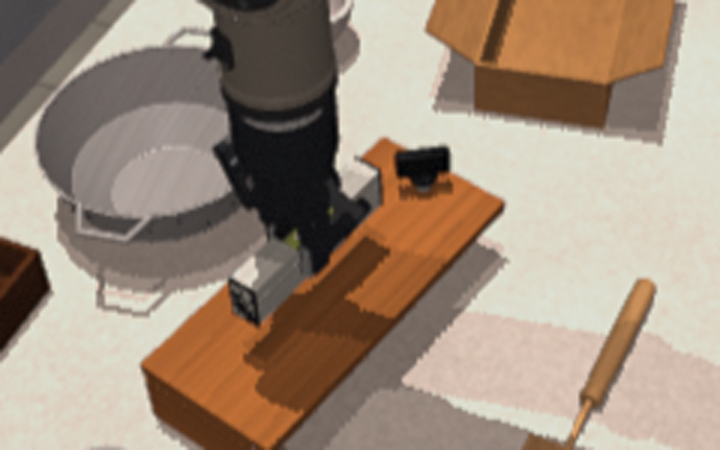

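Request:
jog_arm([
  {"x": 0.02,"y": 0,"z": 0.06,"wx": 0,"wy": 0,"wz": 0},
  {"x": 0.04,"y": 0,"z": 0.12,"wx": 0,"wy": 0,"wz": 0},
  {"x": 0.04,"y": 0,"z": 0.17,"wx": 0,"wy": 0,"wz": 0},
  {"x": 0.04,"y": 0,"z": 0.2,"wx": 0,"wy": 0,"wz": 0},
  {"x": 0.04,"y": 0,"z": 0.215,"wx": 0,"wy": 0,"wz": 0},
  {"x": 0.04,"y": 0,"z": 0.225,"wx": 0,"wy": 0,"wz": 0},
  {"x": 0.04,"y": 0,"z": 0.225,"wx": 0,"wy": 0,"wz": 0},
  {"x": 0.04,"y": 0,"z": 0.225,"wx": 0,"wy": 0,"wz": 0},
])

```text
t: 11.38
eef_pos: [0.5811, 0.2762, 0.0764]
tool_rot: [0.0, 0.782, 0.623, 0.003]
contact_force: [-0.3, 0.2, -1.7]
gripper_width: 0.269
```

Creep down until contact.

Request:
jog_arm([
  {"x": 0,"y": 0,"z": 0.004,"wx": 0,"wy": 0,"wz": 0},
  {"x": 0,"y": 0,"z": 0.008,"wx": 0,"wy": 0,"wz": 0},
  {"x": 0,"y": 0,"z": 0.012,"wx": 0,"wy": 0,"wz": 0},
  {"x": 0,"y": 0,"z": 0.012,"wx": 0,"wy": 0,"wz": 0},
])

```text
t: 11.72
eef_pos: [0.5815, 0.2762, 0.0748]
tool_rot: [0.0, 0.783, 0.623, 0.003]
contact_force: [-2.6, -0.2, 0.8]
gripper_width: 0.267
```

Request:
jog_arm([
  {"x": 0,"y": 0,"z": 0.006,"wx": 0,"wy": 0,"wz": 0},
  {"x": 0,"y": 0,"z": 0.01,"wx": 0,"wy": 0,"wz": 0},
  {"x": 0,"y": 0,"z": 0.01,"wx": 0,"wy": 0,"wz": 0},
])

```text
t: 11.97
eef_pos: [0.5816, 0.2762, 0.0746]
tool_rot: [-0.001, 0.783, 0.622, 0.003]
contact_force: [-5.5, -1.7, 14.7]
gripper_width: 0.268
```

Request:
jog_arm([
  {"x": 0,"y": 0,"z": 0,"wx": 0,"wy": 0,"wz": 0},
  {"x": 0,"y": 0,"z": 0,"wx": 0,"wy": 0,"wz": 0},
  {"x": 0,"y": 0,"z": 0,"wx": 0,"wy": 0,"wz": 0},
  {"x": 0,"y": 0,"z": 0,"wx": 0,"wy": 0,"wz": 0},
  {"x": 0,"y": 0,"z": 0,"wx": 0,"wy": 0,"wz": 0},
  {"x": 0,"y": 0,"z": -0.1,"wx": 0,"wy": 0,"wz": 0},
  {"x": 0,"y": 0,"z": -0.25,"wx": 0,"wy": 0,"wz": 0},
  {"x": 0,"y": 0,"z": -0.45,"wx": 0,"wy": 0,"wz": 0},
  {"x": 0,"y": 0,"z": -0.65,"wx": 0,"wy": 0,"wz": 0},
  {"x": 0,"y": 0,"z": -0.8,"wx": 0,"wy": 0,"wz": 0},
  {"x": 0,"y": 0,"z": -0.8,"wx": 0,"wy": 0,"wz": 0},
], hand=0)

```text
t: 12.88
eef_pos: [0.5846, 0.276, 0.2415]
tool_rot: [0.0, 0.783, 0.622, 0.009]
contact_force: [1.3, 0.3, 0.3]
gripper_width: 0.498
```

Run:
```python
from h import *
f=np.array([.5697,.2378])-.122*np.array([.228,.9737]);print(f)
go((*f,.23),-13.2)
```

```text
[0.541884  0.1190086]
shift [-0.814 -0.031  0.047] turn [ 0.004 -0.004  0.001] from [0.585 0.276 0.242] yd -13.1
```

Request:
jog_arm([
  {"x": -0.2,"y": 0,"z": -0.1,"wx": 0,"wy": 0,"wz": 0},
  {"x": -0.4,"y": 0,"z": -0.2,"wx": 0,"wy": 0,"wz": 0},
  {"x": -0.6,"y": 0,"z": -0.3,"wx": 0,"wy": 0,"wz": 0},
  {"x": -0.8,"y": 0,"z": -0.3,"wx": 0,"wy": 0,"wz": 0},
  {"x": -1,"y": 0,"z": -0.3,"wx": 0,"wy": 0,"wz": 0},
  {"x": -1,"y": 0,"z": -0.3,"wx": 0.004,"wy": -0.004,"wz": 0},
  {"x": -1,"y": 0,"z": -0.3,"wx": 0.004,"wy": -0.004,"wz": 0},
  {"x": -1,"y": 0,"z": -0.3,"wx": 0.004,"wy": -0.004,"wz": 0},
])

```text
t: 13.55
eef_pos: [0.5387, 0.0807, 0.2988]
tool_rot: [-0.001, 0.783, 0.622, 0.0]
contact_force: [0.1, 1.9, 0.5]
gripper_width: 0.5
```

Run:
```python
from h import *
snap("wrist",None);im=snap("wrist","w5",(160,0,320,240),2.5)
for t,zz in (("shelf_top",.068),("foot_wing",.098),("level_top",.109)):
    for r in finder.place_of("wrist",t)[:2]: print(t,np.round(r["confidence"],2),np.round(r["location"]),atz("wrist",r["location"],zz))
go((.542,.119,.23),-13.2)
```

```text
shelf_top 0.83 [319.  40.] [0.56885566 0.23763286 0.068     ]
shelf_top 0.21 [479. 281.] [ 0.73832336 -0.14640878  0.068     ]
foot_wing 0.84 [316. 144.] [0.53858067 0.1215815  0.098     ]
foot_wing 0.64 [180.  91.] [0.39816402 0.21607011 0.098     ]
shift [ 0.184 -0.025  0.343] turn [-0.001  0.     0.002] from [0.539 0.082 0.299] yd -12.9
```

View pics/w5.png

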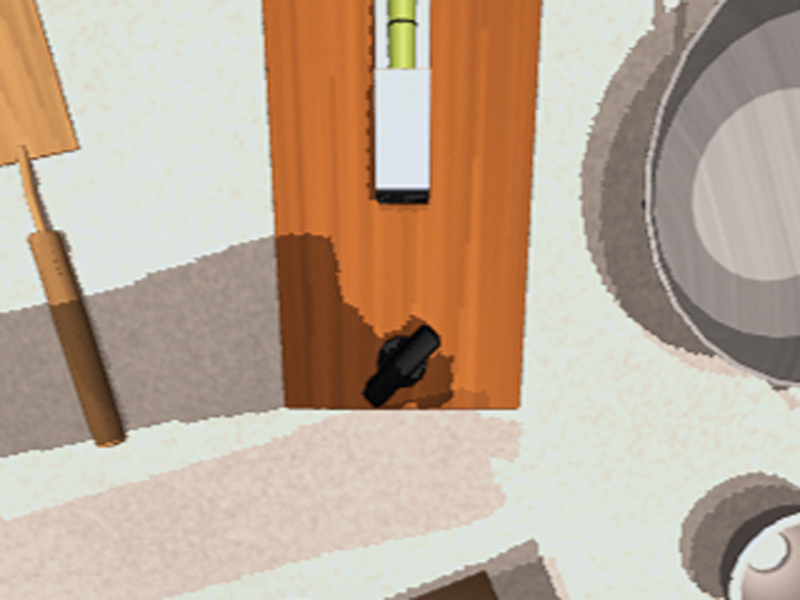

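Run:
```python
from h import *
f=lambda u,v,z:atz("wrist",(u/2.5+160,v/2.5),z)[:2]
A=f(373,396,.108);B=f(434,333,.108);d=B-A;a=np.degrees(np.arctan2(d[1],d[0]));print(A,B,(A+B)/2,np.hypot(*d),a)
A=f(373,193,.109);B=f(430,193,.109);print("level end",A,B)
print(monitor.get_obs()["q"])
m=(.5415,.1195)
for yd in (a-90,a+90): go((*m,.17),yd);go((*m,.089),yd)
```

```text
[0.52675613 0.10782616] [0.5619462  0.13040652] [0.54435116 0.11911634] 0.041811641381036276 32.6870177692379
level end [0.54837773 0.19577913] [0.57299721 0.19011034]
[-0.96630769  0.25801861  0.85784385  1.82560764 -0.2130608   1.15519985
 -0.26326966]
shift [ 0.186 -0.027  0.643] turn [-0.     0.     0.247] from [0.539 0.082 0.299] yd -12.9
shift [ 0.186 -0.027  1.048] turn [-0.     0.     0.247] from [0.539 0.082 0.299] yd -12.9
shift [ 0.186 -0.027  0.643] turn [-0.    -0.001 -0.753] from [0.539 0.082 0.299] yd -12.9
shift [ 0.186 -0.027  1.048] turn [-0.    -0.001 -0.753] from [0.539 0.082 0.299] yd -12.9
```

Request:
jog_arm([
  {"x": 0.1,"y": -0.02,"z": 0.1,"wx": 0,"wy": 0,"wz": 0.035},
  {"x": 0.19,"y": -0.022,"z": 0.2,"wx": 0,"wy": 0,"wz": 0.07},
  {"x": 0.19,"y": -0.022,"z": 0.35,"wx": 0,"wy": 0,"wz": 0.105},
  {"x": 0.19,"y": -0.022,"z": 0.5,"wx": 0,"wy": 0,"wz": 0.14},
  {"x": 0.19,"y": -0.022,"z": 0.65,"wx": 0,"wy": 0,"wz": 0.175},
  {"x": 0.19,"y": -0.022,"z": 0.7,"wx": 0,"wy": 0,"wz": 0.21},
  {"x": 0.19,"y": -0.022,"z": 0.7,"wx": 0,"wy": 0,"wz": 0.247},
  {"x": 0.19,"y": -0.022,"z": 0.7,"wx": 0,"wy": 0,"wz": 0.247},
  {"x": 0.19,"y": -0.022,"z": 0.7,"wx": 0,"wy": 0,"wz": 0.247},
])

```text
t: 14.55
eef_pos: [0.5429, 0.1205, 0.1583]
tool_rot: [0.0, 0.959, 0.283, -0.001]
contact_force: [0.1, -0.6, 0.2]
gripper_width: 0.5
```

Run:
```python
from h import *
go((.5425,.119,.081),-57.3)
snap("wrist",None)
for r in finder.place_of("wrist","foot_wing")[:2]: print(np.round(r["confidence"],2),np.round(r["location"]),atz("wrist",r["location"],.098))
```

```text
shift [-0.005  0.005  0.386] turn [-0.     0.001  0.001] from [0.543 0.12  0.158] yd -57.1
0.84 [326. 218.] [0.541121   0.11687378 0.098     ]
0.18 [162.  64.] [0.57492049 0.27034375 0.098     ]
```

Request:
jog_arm([
  {"x": -0.005,"y": 0.005,"z": 0.1,"wx": 0,"wy": 0,"wz": 0},
  {"x": -0.005,"y": 0.005,"z": 0.2,"wx": 0,"wy": 0,"wz": 0},
  {"x": -0.005,"y": 0.005,"z": 0.28,"wx": 0,"wy": 0,"wz": 0},
  {"x": -0.005,"y": 0.005,"z": 0.34,"wx": 0,"wy": 0,"wz": 0},
  {"x": -0.005,"y": 0.005,"z": 0.38,"wx": 0,"wy": 0,"wz": 0},
  {"x": -0.005,"y": 0.005,"z": 0.385,"wx": 0,"wy": 0,"wz": 0},
  {"x": -0.005,"y": 0.005,"z": 0.385,"wx": 0,"wy": 0,"wz": 0},
])

```text
t: 15.23
eef_pos: [0.543, 0.119, 0.0821]
tool_rot: [-0.0, 0.959, 0.283, -0.0]
contact_force: [-0.1, -0.2, -0.0]
gripper_width: 0.5
```

Request:
jog_arm([
  {"x": 0,"y": 0,"z": 0,"wx": 0,"wy": 0,"wz": 0},
  {"x": 0,"y": 0,"z": 0,"wx": 0,"wy": 0,"wz": 0},
  {"x": 0,"y": 0,"z": 0,"wx": 0,"wy": 0,"wz": 0},
  {"x": 0,"y": 0,"z": 0,"wx": 0,"wy": 0,"wz": 0},
  {"x": 0,"y": 0,"z": 0,"wx": 0,"wy": 0,"wz": 0},
  {"x": 0,"y": 0,"z": 0,"wx": 0,"wy": 0,"wz": 0},
], hand=-1, grip_force=40)

```text
t: 15.73
eef_pos: [0.5446, 0.1178, 0.0834]
tool_rot: [0.0, 0.959, 0.282, 0.001]
contact_force: [1.5, -5.3, 6.5]
gripper_width: 0.271
```

Request:
jog_arm([
  {"x": 0,"y": 0,"z": 0,"wx": 0,"wy": 0,"wz": 0},
  {"x": 0,"y": 0,"z": 0,"wx": 0,"wy": 0,"wz": 0},
  {"x": 0.006,"y": -0.005,"z": -0.02,"wx": 0,"wy": 0,"wz": 0},
  {"x": 0.006,"y": -0.005,"z": -0.04,"wx": 0,"wy": 0,"wz": 0},
  {"x": 0.006,"y": -0.005,"z": -0.04,"wx": 0,"wy": 0,"wz": 0},
], hand=0)

```text
t: 16.15
eef_pos: [0.5453, 0.12, 0.092]
tool_rot: [0.0, 0.959, 0.283, 0.002]
contact_force: [-0.6, -0.4, -0.7]
gripper_width: 0.505
```

Request:
jog_arm([
  {"x": 0,"y": 0,"z": 0,"wx": 0,"wy": 0,"wz": 0},
  {"x": 0,"y": 0,"z": 0,"wx": 0,"wy": 0,"wz": 0},
  {"x": 0,"y": 0,"z": 0,"wx": 0,"wy": 0,"wz": 0},
  {"x": 0,"y": 0,"z": 0,"wx": 0,"wy": 0,"wz": 0},
  {"x": 0,"y": 0,"z": 0,"wx": 0,"wy": 0,"wz": 0},
  {"x": 0,"y": 0,"z": 0,"wx": 0,"wy": 0,"wz": 0},
], hand=-1)

```text
t: 16.65
eef_pos: [0.5462, 0.1189, 0.0924]
tool_rot: [0.001, 0.959, 0.282, 0.002]
contact_force: [2.4, -3.8, 0.9]
gripper_width: 0.128
```

Run:
```python
from h import *
s=monitor.get_obs();print(s["gripper_width"],s["contact_force"],s["torque"],s["eef_pos"])
snap("wrist","w6",(0,0,640,400),1)
```

```text
0.12783114243895347 [ 2.35281577 -3.79446653  0.94798613] [-0.71250344 -0.60288195  0.04818483] [0.54616053 0.11887728 0.09235879]
```

View pics/w6.png

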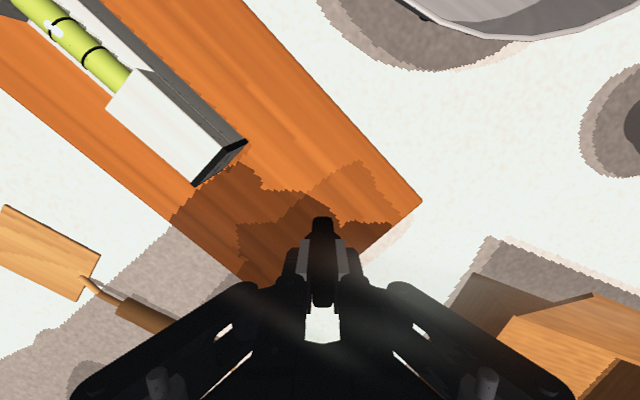

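Request:
jog_arm([
  {"x": 0,"y": 0,"z": 0,"wx": 0,"wy": 0,"wz": 0.03},
  {"x": 0,"y": 0,"z": 0,"wx": 0,"wy": 0,"wz": 0.06},
  {"x": 0,"y": 0,"z": 0,"wx": 0,"wy": 0,"wz": 0.09},
  {"x": 0,"y": 0,"z": 0,"wx": 0,"wy": 0,"wz": 0.12},
  {"x": 0,"y": 0,"z": 0,"wx": 0,"wy": 0,"wz": 0.15},
  {"x": 0,"y": 0,"z": 0,"wx": 0,"wy": 0,"wz": 0.18},
  {"x": 0,"y": 0,"z": 0,"wx": 0,"wy": 0,"wz": 0.21},
  {"x": 0,"y": 0,"z": 0,"wx": 0,"wy": 0,"wz": 0.21},
  {"x": 0,"y": 0,"z": 0,"wx": 0,"wy": 0,"wz": 0.21},
])

```text
t: 17.45
eef_pos: [0.5466, 0.1176, 0.0924]
tool_rot: [0.001, 0.999, -0.045, 0.003]
contact_force: [3.5, -5.3, -0.6]
gripper_width: 0.128
```

Run:
```python
from h import *
for i in range(12): im=snap("scene",None)   # let bubble settle
s=monitor.get_obs();print(s["t"],s["gripper_width"],s["contact_force"],s["torque"],s["eef_pos"])
a=snap("wrist",None);b=snap("side",None)
cv2.imwrite("pics/w7.png",np.vstack([a,b])[:,:,::-1][:, :] if 0 else np.hstack([cv2.resize(a,None,fx=.62,fy=.62),cv2.resize(b[215:305,220:340],(397,248),interpolation=2)])[:,:,::-1])
go((.5,.1,.1),-57.3)
```

```text
18.05 0.1267934881016611 [ 2.63416538 -3.7398269  -0.4787221 ] [-0.82210796 -0.52053909 -0.07423116] [0.54657685 0.11756155 0.0923772 ]
shift [-0.224  0.108 -0.039] turn [ 0.001 -0.002 -0.21 ] from [0.547 0.118 0.092] yd -95.1
```

View pics/w7.png

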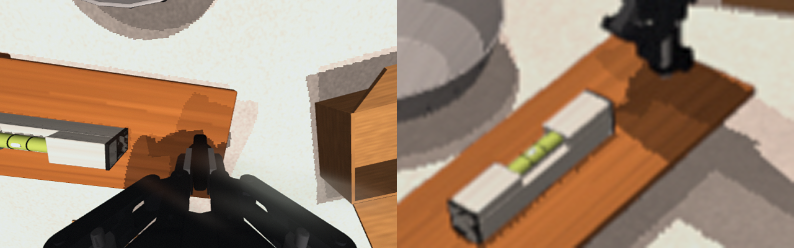

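```bash
cat >> h.py <<'E'
def vial(c,im,z=.104):
    h=cv2.cvtColor(im,cv2.COLOR_RGB2HSV);m=cv2.inRange(h,(28,90,80),(45,255,255))
    n,l,st,ce=cv2.connectedComponentsWithStats(cv2.dilate(m,np.ones((7,7))))
    # keep the component nearest the expected level middle
    e=proj(c,(.580,.274,z));i=1+np.argmin(np.hypot(*(ce[1:]-e).T))
    ys,xs=np.nonzero((l==i)&(m>0));P=np.c_[xs,ys].astype(np.float32)
    vx,vy,x0,y0=cv2.fitLine(P,2,0,.01,.01)[:,0];t=(P-[x0,y0])@[vx,vy]
    T=np.arange(t.min()-3,t.max()+3,.5)
    nx,ny=-vy,vx
    S=np.array([[cv2.getRectSubPix(im,(1,1),(float(x0+vx*q+nx*k),float(y0+vy*q+ny*k)))[0,0] for q in T] for k in (-2,-1,0,1,2)]).astype(float)
    W=np.array([atz(c,(x0+vx*q,y0+vy*q),z)[:2] for q in T])@np.array([.228,.9737])
    return W*1000,S,(x0,y0),len(P)
E
python3 - <<'E'
from h import *
im=snap("wrist",None)
W,S,c,n=vial("wrist",im);print(c,n)
for w,a,b in zip(W[::2],S.mean(2).T[::2],S[2][::2]): print(round(w,1),a.round().astype(int),b.astype(int))
x,y=map(int,c);o=im[max(y-40,0):y+40,max(x-70,0):x+110,::-1]
cv2.imwrite("pics/w8.png",cv2.resize(o,None,fx=4,fy=4,interpolation=2))
E
```

```text
(np.float32(37.96387), np.float32(229.83777)) 1467
409.4 [154 160 166 170 174] [195 207  95]
408.9 [155 161 166 171 174] [196 208  95]
408.4 [156 162 167 172 175] [197 209  96]
407.9 [157 163 168 172 175] [197 210  96]
407.4 [158 164 168 172 175] [198 210  96]
406.9 [158 164 168 172 176] [198 211  96]
406.5 [159 164 169 173 176] [199 211  96]
406.0 [158 164 169 173 177] [199 212  97]
405.5 [158 164 169 172 176] [199 212  97]
405.0 [158 164 169 173 176] [199 212  97]
404.5 [158 164 169 173 175] [199 212  97]
404.0 [158 165 170 173 175] [200 213  98]
403.5 [159 165 170 173 173] [200 212  97]
403.0 [160 167 170 175 175] [201 213  97]
402.6 [161 169 168 165 169] [198 210  96]
402.1 [154 146 131 108 105] [155 165  74]
401.6 [101  70  49  28  12] [56 59 32]
401.1 [19 20 43 38 46] [49 53 28]
400.6 [ 48  88 119 122 142] [139 150  67]
400.1 [126 155 165 170 181] [194 206  94]
399.6 [160 168 172 175 177] [203 215  98]
399.1 [163 167 170 173 176] [201 213  97]
398.6 [162 166 170 174 176] [200 213  97]
398.2 [161 166 170 175 175] [200 212  98]
397.7 [162 167 171 174 179] [201 213  99]
397.2 [161
[... 1793 characters left out ...]
2 175 178 180] [207 218 101]
375.4 [167 171 176 179 180] [207 219 102]
374.9 [168 171 175 178 180] [205 219 101]
374.4 [168 172 175 179 181] [205 219 101]
373.9 [168 171 174 178 179] [204 218 100]
373.4 [168 172 176 179 179] [206 219 102]
372.9 [168 172 175 178 180] [206 218 102]
372.4 [168 172 176 178 181] [207 218 102]
371.9 [168 173 177 178 180] [208 219 103]
371.4 [168 172 177 179 180] [208 220 103]
370.9 [169 171 175 178 179] [208 220  98]
370.4 [186 175 175 176 178] [201 211 112]
369.9 [215 208 199 195 191] [213 212 173]
369.4 [227 226 221 217 212] [228 224 211]
368.9 [226 224 223 223 223] [230 225 213]
368.4 [226 224 222 222 224] [229 225 212]
367.9 [225 224 222 223 224] [229 224 212]
```

View pics/w8.png

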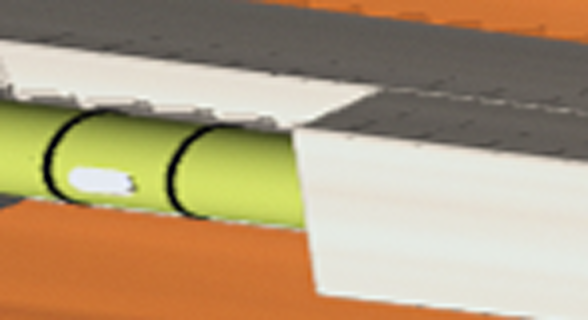

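Request:
jog_arm([
  {"x": 0,"y": 0,"z": 0,"wx": 0,"wy": 0,"wz": 0.025},
  {"x": 0,"y": 0,"z": 0,"wx": 0,"wy": 0,"wz": 0.05},
  {"x": 0,"y": 0,"z": 0,"wx": 0,"wy": 0,"wz": 0.065},
  {"x": 0,"y": 0,"z": 0,"wx": 0,"wy": 0,"wz": 0.065},
  {"x": 0,"y": 0,"z": 0,"wx": 0,"wy": 0,"wz": 0.065},
])

```text
t: 18.62
eef_pos: [0.5465, 0.1171, 0.0924]
tool_rot: [0.001, 0.989, -0.146, 0.003]
contact_force: [1.2, -3.6, 0.9]
gripper_width: 0.128
```

```bash
cat >> h.py <<'E'
def bubble(c="wrist",dz=.103):
    """lines and bubble along the vial's ridge, mm"""
    im=snap(c,None);W,S,c0,n=vial(c,im)
    h=cv2.cvtColor(im,cv2.COLOR_RGB2HSV)
    dark=S.max(2).min(0)<90
    L=[W[g].mean() for g in np.split(np.arange(len(W)),np.where(np.diff(dark.astype(int)))[0]+1) if dark[g[0]]]
    x,y=map(int,c0);m=cv2.inRange(h,(0,0,185),(179,60,255))
    n,l,st,ce=cv2.connectedComponentsWithStats(m)
    out=[]
    for i in range(1,n):
        if 10<st[i,4]<2500 and np.hypot(*(ce[i]-c0))<70:
            w=atz(c,ce[i],dz)[:2]*1000; out.append((st[i].tolist(),ce[i].round(1).tolist(),round(float(w@[.228,.9737]),1),round(float(w@[.9737,-.228]),1)))
    return np.round(L,1),out,c0
E
python3 - <<'E'
from h import *
for i in range(12): snap("scene",None)
L,o,c=bubble();print(L,c)
for r in o: print(r)
print(monitor.get_obs()["contact_force"],monitor.get_obs()["torque"],monitor.get_obs()["t"])
E
```

```text
[402.4 387. ] (np.float32(41.58398), np.float32(281.37662))
([37, 284, 15, 6, 75], [43.9, 286.3], 396.2, 499.3)
([0, 304, 3, 6, 12], [0.7, 307.0], 426.2, 487.2)
[ 0.8463282  -4.88879554 -0.21582929] [-0.94961979 -0.1639724  -0.06736654] 19.2667
```

Request:
jog_arm([
  {"x": 0,"y": 0,"z": 0,"wx": 0,"wy": 0,"wz": 0},
  {"x": 0,"y": 0,"z": 0,"wx": 0,"wy": 0,"wz": 0},
  {"x": 0,"y": 0,"z": 0,"wx": 0,"wy": 0,"wz": 0},
  {"x": 0,"y": 0,"z": -0.1,"wx": 0,"wy": 0,"wz": 0},
  {"x": 0,"y": 0,"z": -0.25,"wx": 0,"wy": 0,"wz": 0},
  {"x": 0,"y": 0,"z": -0.45,"wx": 0,"wy": 0,"wz": 0},
  {"x": 0,"y": 0,"z": -0.6,"wx": 0,"wy": 0,"wz": 0},
  {"x": 0,"y": 0,"z": -0.6,"wx": 0,"wy": 0,"wz": 0},
], hand=0)

```text
t: 19.93
eef_pos: [0.5488, 0.1178, 0.2178]
tool_rot: [-0.001, 0.989, -0.146, 0.007]
contact_force: [1.3, -0.7, 0.1]
gripper_width: 0.501
```

Run:
```python
from h import *
go((.552,.15,.24),-13.2)
```

```text
shift [-0.03  -0.159 -0.111] turn [ 0.002 -0.004 -0.52 ] from [0.549 0.118 0.218] yd -106.8
```

Request:
jog_arm([
  {"x": -0.02,"y": -0.1,"z": -0.1,"wx": 0,"wy": 0,"wz": -0.04},
  {"x": -0.04,"y": -0.2,"z": -0.11,"wx": 0,"wy": 0,"wz": -0.08},
  {"x": -0.04,"y": -0.34,"z": -0.11,"wx": 0,"wy": 0,"wz": -0.12},
  {"x": -0.04,"y": -0.34,"z": -0.11,"wx": 0,"wy": 0,"wz": -0.16},
  {"x": -0.04,"y": -0.34,"z": -0.11,"wx": 0,"wy": 0,"wz": -0.2},
  {"x": -0.04,"y": -0.34,"z": -0.11,"wx": 0,"wy": 0,"wz": -0.24},
  {"x": -0.04,"y": -0.34,"z": -0.11,"wx": 0,"wy": 0,"wz": -0.28},
  {"x": -0.04,"y": -0.34,"z": -0.11,"wx": 0,"wy": 0,"wz": -0.32},
  {"x": -0.04,"y": -0.34,"z": -0.11,"wx": 0,"wy": 0,"wz": -0.36},
  {"x": -0.04,"y": -0.34,"z": -0.11,"wx": 0,"wy": 0,"wz": -0.4},
  {"x": -0.04,"y": -0.34,"z": -0.11,"wx": 0,"wy": 0,"wz": -0.44},
  {"x": -0.04,"y": -0.34,"z": -0.11,"wx": 0,"wy": 0,"wz": -0.48},
])

```text
t: 20.93
eef_pos: [0.5599, 0.186, 0.2397]
tool_rot: [0.003, 0.821, 0.57, 0.006]
contact_force: [-0.0, 0.2, 0.3]
gripper_width: 0.499
```

Request:
jog_arm([
  {"x": 0,"y": 0,"z": 0,"wx": 0,"wy": 0,"wz": -0.04},
  {"x": 0,"y": 0,"z": 0,"wx": 0,"wy": 0,"wz": -0.04},
  {"x": 0,"y": 0,"z": 0,"wx": 0,"wy": 0,"wz": -0.04},
  {"x": 0,"y": 0,"z": 0,"wx": 0,"wy": 0,"wz": -0.04},
], hand=-1)

```text
t: 21.27
eef_pos: [0.5597, 0.1862, 0.2395]
tool_rot: [0.003, 0.785, 0.619, 0.005]
contact_force: [0.2, -0.2, 0.8]
gripper_width: 0.001
```

Run:
```python
from h import *
for i in range(5): snap("scene",None)
L,o,c=bubble();print(L,c)
for r in o: print(r)
o,d=ray("wrist",c);print("cam",o)
m=atz("wrist",c,.105);print("vial",m)
im=snap("wrist",None)
# white level tops
h=cv2.cvtColor(im,cv2.COLOR_RGB2HSV)
x,y=map(int,c);cv2.imwrite("pics/w9.png",cv2.resize(im[max(y-75,0):y+125,max(x-130,0):x+130,::-1],None,fx=3,fy=3,interpolation=2))
print(max(y-75,0),max(x-130,0),monitor.get_obs()["t"],monitor.get_obs()["contact_force"])
go((.57,.24,.13),-13.2)
```

```text
[398.2 382.7] (np.float32(320.68127), np.float32(106.27993))
([307, 20, 27, 59, 1558], [320.3, 48.7], 441.1, 501.7)
([308, 81, 7, 53, 292], [311.4, 106.6], 391.4, 493.0)
([327, 81, 6, 53, 315], [329.5, 106.9], 391.0, 510.4)
([319, 104, 4, 9, 33], [320.5, 107.9], 390.2, 501.8)
([309, 135, 25, 30, 566], [323.1, 147.0], 352.8, 504.2)
cam [0.57574667 0.26475528 0.3823146 ]
vial [0.57793428 0.26686275 0.105     ]
31 190 21.6167 [-0.05041277 -0.29001068  0.28363942]
shift [ 0.272 -0.02   0.549] turn [ 0.004 -0.001 -0.001] from [0.56  0.186 0.24 ] yd -13.3
```

View pics/w9.png

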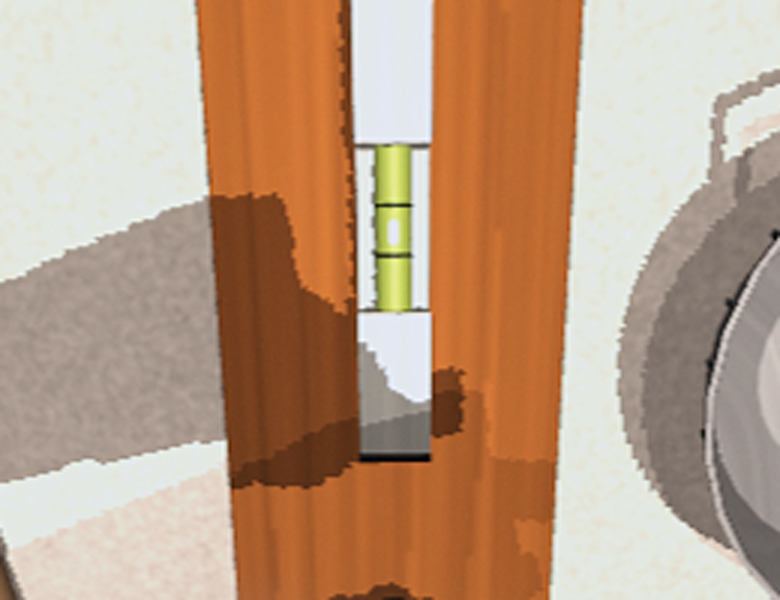

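Run:
```python
from h import *
go((.568,.223,.118),-13.2)
```

```text
shift [ 0.187 -0.011  0.609] turn [ 0.004 -0.001 -0.001] from [0.56  0.186 0.24 ] yd -13.3
```

Request:
jog_arm([
  {"x": 0.1,"y": -0.01,"z": 0.15,"wx": 0.004,"wy": 0,"wz": 0},
  {"x": 0.187,"y": -0.01,"z": 0.3,"wx": 0.004,"wy": 0,"wz": 0},
  {"x": 0.187,"y": -0.01,"z": 0.42,"wx": 0.004,"wy": 0,"wz": 0},
  {"x": 0.187,"y": -0.01,"z": 0.52,"wx": 0.004,"wy": 0,"wz": 0},
  {"x": 0.187,"y": -0.01,"z": 0.58,"wx": 0.004,"wy": 0,"wz": 0},
  {"x": 0.187,"y": -0.01,"z": 0.605,"wx": 0.004,"wy": 0,"wz": 0},
  {"x": 0.187,"y": -0.01,"z": 0.605,"wx": 0.004,"wy": 0,"wz": 0},
  {"x": 0.187,"y": -0.01,"z": 0.605,"wx": 0.004,"wy": 0,"wz": 0},
])

```text
t: 22.28
eef_pos: [0.5689, 0.2228, 0.1197]
tool_rot: [-0.001, 0.784, 0.62, 0.002]
contact_force: [-0.7, -0.2, -0.4]
gripper_width: 0.001
```

Request:
jog_arm([
  {"x": 0,"y": 0,"z": 0.01,"wx": 0,"wy": 0,"wz": 0},
  {"x": 0,"y": 0,"z": 0.02,"wx": 0,"wy": 0,"wz": 0},
  {"x": 0,"y": 0,"z": 0.03,"wx": 0,"wy": 0,"wz": 0},
  {"x": 0,"y": 0,"z": 0.03,"wx": 0,"wy": 0,"wz": 0},
  {"x": 0,"y": 0,"z": 0.03,"wx": 0,"wy": 0,"wz": 0},
])

```text
t: 22.7
eef_pos: [0.5688, 0.2229, 0.1138]
tool_rot: [-0.001, 0.784, 0.62, 0.002]
contact_force: [-0.4, 0.4, -0.3]
gripper_width: 0.001
```

Request:
jog_arm([
  {"x": 0,"y": 0,"z": 0.005,"wx": 0,"wy": 0,"wz": 0},
  {"x": 0,"y": 0,"z": 0.01,"wx": 0,"wy": 0,"wz": 0},
  {"x": 0,"y": 0,"z": 0.015,"wx": 0,"wy": 0,"wz": 0},
  {"x": 0,"y": 0,"z": 0.015,"wx": 0,"wy": 0,"wz": 0},
  {"x": 0,"y": 0,"z": 0.015,"wx": 0,"wy": 0,"wz": 0},
])

```text
t: 23.12
eef_pos: [0.5688, 0.2229, 0.1107]
tool_rot: [-0.001, 0.784, 0.62, 0.002]
contact_force: [0.2, 0.0, -0.5]
gripper_width: 0.003
```

Request:
jog_arm([
  {"x": 0,"y": 0,"z": 0.003,"wx": 0,"wy": 0,"wz": 0},
  {"x": 0,"y": 0,"z": 0.006,"wx": 0,"wy": 0,"wz": 0},
  {"x": 0,"y": 0,"z": 0.006,"wx": 0,"wy": 0,"wz": 0},
  {"x": 0,"y": 0,"z": 0.006,"wx": 0,"wy": 0,"wz": 0},
])

```text
t: 23.45
eef_pos: [0.5689, 0.2229, 0.1103]
tool_rot: [-0.001, 0.784, 0.62, 0.002]
contact_force: [-2.8, -0.2, 6.9]
gripper_width: 0.002
```

Request:
jog_arm([
  {"x": 0,"y": 0,"z": 0.006,"wx": 0,"wy": 0,"wz": 0},
  {"x": 0,"y": 0,"z": 0.006,"wx": 0,"wy": 0,"wz": 0},
  {"x": 0,"y": 0,"z": 0.006,"wx": 0,"wy": 0,"wz": 0},
  {"x": 0,"y": 0,"z": 0.006,"wx": 0,"wy": 0,"wz": 0},
  {"x": 0,"y": 0,"z": 0.006,"wx": 0,"wy": 0,"wz": 0},
  {"x": 0,"y": 0,"z": 0.006,"wx": 0,"wy": 0,"wz": 0},
])

```text
t: 23.95
eef_pos: [0.5691, 0.2228, 0.1103]
tool_rot: [-0.002, 0.785, 0.62, 0.002]
contact_force: [-4.6, -0.9, 10.1]
gripper_width: 0.002
```

Run:
```python
from h import *
for i in range(4): snap("scene",None); print(monitor.get_obs()["contact_force"].round(1))
L,o,c=bubble("wrist");print("wrist",L,c)
for r in o: print(r)
try:
    L,o,c=bubble("side");print("side",L,c)
    for r in o: print(r)
except Exception as e: print(e)
print(board()[:5])
print(monitor.get_obs()["t"])
```

```text
[-3.5 -1.2 11.5]
[-4.2 -0.9 10.7]
[-3.3 -0.7 10.3]
[-4.3 -1.4 11.8]
wrist [397.2 381.8] (np.float32(322.13318), np.float32(176.65193))
([305, 143, 7, 12, 46], [308.3, 148.2], 406.9, 494.9)
([319, 174, 7, 13, 70], [322.3, 179.5], 389.5, 502.4)
side [396.7 382.1 367.9] (np.float32(261.59494), np.float32(270.21518))
([255, 241, 9, 14, 57], [258.7, 246.8], 336.8, 556.8)
([195, 275, 19, 9, 99], [202.8, 279.5], 487.0, 595.3)
([237, 275, 19, 17, 157], [246.4, 282.9], 436.1, 508.3)
(577.1842651367188, 265.1649169921875, 194.2550506591797, 129.39779663085938, 76.93284606933594)
24.3
```

```bash
python3 -c "
from h import *
print(bot.hand_in())"
```

```text
the job is handed in; nothing more can be done
None
```

The job is handed in, with the level on the shelf, the bubble centred and the arm still pressing the level down. The hand-in reported no verdict.

- **Flaps:** I folded both back to the outside. Later pictures still showed them lying out.
- **Level:** It stands upright and lengthwise on the shelf, let go. Its middle is at about (0.578, 0.267) m, about 30 mm from the shelf's centre towards the hinge end.
- **Foot:** I turned it clockwise about 0.86 rad in two steps.
- **Final check while pressing:** The bubble was 0.0 mm from the midpoint of the two black lines. Seen from above just before pressing, it was within about 0.7 mm.
- **Press force:** It held at 10–12 N downward, with about 4 N sideways. I handed in at about t = 24.3 s.

**Disagreements:**
- My first grip on the wing caught the collar under it, with the jaws stopping at 23 mm instead of 12. I opened, raised the hand about 9 mm and gripped again.
- The oblique view at the foot put the bubble about 1.5 mm off centre, but the views from above did not.
- The side camera could not confirm the bubble at the end, because its reading found no usable one.

I did not measure the other kitchen things again at the end. I saw no contact with them and felt no unexpected force.

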